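Close the bit jar's captive twist cap

ROBOT

A 6-joint arm with a two-finger parallel gripper is mounted at the origin on the work surface. World frame = base frame: x ahead of the robot, y to its left, z up, the work surface at z = 0. Lengths are in mm, angles in rad, forces in N, time in s.
With the tool pointing down it reaches from about 400 to 925 mm from the base axis. Payload 12.5 kg.
Tool frame: the origin (TCP) lies midway between the tips of the shut fingers; the grasp point (between the pads) lies 19 mm behind it; z points along the fingers, y is the line along which they close (so a half turn about z gives the same grasp; the last joint's range is limited). The gripper opens to 95 mm and grips with 3 to 60 N. Pads are 20 mm wide; open, the fingers measure 119 mm over their backs; the gripper's body (75 mm by 180 mm) begins 59 mm behind the grasp point.
Start: joints at [1.198, 0.491, 1.559, -0, 1.092, -0.106], TCP at [164.761, 602.91, 214.661] pointing down, gripper open.
Joint ranges: [-3.1, 3.1], [-0.84, 2.19], [0.05, 2.79], [-1.13, 4.28], [0.06, 2.93], [-2.69, 2.69]. Speed limits (rad/s): [2.22, 2.22, 2.79, 3.14, 3.14, 3.14].

INTERFACE

Orientations are given as [roll, pitch, yaw] about the fixed x, y, z axes, in that order (R = Rz(yaw) Ry(pitch) Rx(roll)).
In Python, from cell import env gives the robot as it stands.
- The arm moves only by the shell command python3 -m inch 'ROWS'. ROWS is JSON, a list of rows, each a list of 7 numbers: the turn, a rotation vector about the tool's x, y, z in rad, then the shift along the tool's x, y, z in cm, then the closure, from -1 (fully open) to 1 (shut). A call has 1 to 20 rows; each row shifts and turns the commanded pose from where the row before left it, along the tool's axes as they then stand; what a row does not reach is not made up. A row lasts 1/8 s, in which the tool goes at most 62.5 mm and 10.7 degrees, less where a joint would pass 70% of its speed; a pose out of reach is approached as far as the arm can. A call with a gripper value outside its range is refused whole. The fingers move at their own pace and stop on an object; the grip force is fixed at half the most. Time passes only in rows, so rows that do not move let the fingers close. It gives the time, the measured TCP pose, the force, the opening and the grip force at its end, in the units of the state.
- env.state(): the state, without advancing time (a new reading comes with each control period).
- env.read_camera(name): name is "scene" or "top" or "wrist"; returns a dict with "img" (384x512x3 uint8, red, green, blue), "depth" (384x512 float32, mm along the optical axis (not along the pixel's ray), 0 where there is no reading), "fx", "fy", "cx", "cy" (pixels), "position" and "orientation" of the camera in the world. Camera axes: x right, y down, z forward; pixel columns grow to the right and rows downward; lengths in mm; the calibration is good to about 2 mm. A picture is of the moment at which its call begins.
- env.job_done(): hands the job in; it is judged then, once.
Trained networks look in a picture, given as the dict that the camera call returned (one of the last four; its "shot" number tells which), for a name from the list of things; names that differ only in an ending like _2 or _b are one class to them, and where a whole thing is asked for, a point or a joint stands for the part that bears it (a point fixed in the world has none). Each returns a list of dicts, best first, with "score" (0 to 1); they miss things now and then, are a little off and sometimes report something else, mostly with a low value. They report only what shows in the picture. A call takes as long as a camera call.
- env.find_in(picture, target): "centre" ([x, y, z] in mm, in the coordinates of the camera as it stood for that picture, good to about 4 mm: the middle of the surface that is visible of it).
- env.trace(picture, target): "mask" (384x512 bool, what is visible of it).
The state is a dict: "t": time; "joints": joint angles; "qvel": joint speeds; "tau": joint torques, N m; "eef_pos": TCP position; "tcp_rot": TCP orientation; "ft_force": force on the tool from outside, world axes, zero at the start; "moment": the same for the moment, N m; "opening": opening from 0.0 (shut) to 1.0 (fully open); "grip_force": force on a finger pad.
Only numpy, scipy, OpenCV 4.12 (cv2) and the standard library are available. Lean on these libraries where they do the work, as an engineer would, in place of code of your own. Each camera call takes 0.05 s, during which the arm holds its last target. There are 200 camera calls.

TASK

The little jar of spare miniature parts has been left open with its sprung, hinged cap tilted up. Swing the cap down and press it firmly into the mouth, as far as it will go, while you twist it clockwise so that its ear slides under the jar's lip; then keep twisting, with a fresh grip, until it will turn no further, and let go. Leave the miniatures, the tea light and the tile stack where they are.

Things in the scene. Friction and masses are not known exactly. Their poses are not given: they have to be found in the camera images.
- jar: squat round frosted plastic jar, 74 mm across, on a beech hexagonal tile (116 mm across corners, 8 mm thick); both fixed to the shelf. Origin: centre of the tile's underside; z up along the jar's axis; -x points to the cap's hinge, +x to the front. Rim 68 mm above the origin
- jar_mouth (a point): centre of the jar's mouth at rim height, axes as the jar's. Round the front stands a keeper, out to 42 mm radius, with an inward lip (radius 31 to 41 mm, 4 to 8 mm above the rim) over azimuths +76 deg (the end where the ear enters) clockwise through 0 (front) to -64 deg, measured from jar +x towards +y
- jar_hinge (a point): midpoint of the horizontal hinge pin of the cap's strap: 40 mm from the jar's axis on its -x side, at rim height; axes as the jar's; the pin lies along y
- strap (a joint): angle of the hinged strap that carries the cap (rad): 0 level with the rim, growing as its front rises. A spring lifts it to about 0.57 when free; about 10 N down on the cap's axis brings it to level and slightly more to its stop at -0.12. It pops up again unless the ear is under the lip (then it rests near -0.06)
- cap (a joint): turn of the cap in its strap (rad): 0 fully loose, growing as it turns clockwise seen from above, 2.6 is the end stop (tight). Stiff (0.1 N m), stays where left. The ear meets the end of the lip at about 0.25: it blocks there (or rides on top) unless the cap is held pressed near its stop (strap under -0.09); from 0.5 on it is under the lip
- cap_top (a point): centre of the cap's top face; z outward along the cap's axis. Ribbed grey cylinder 54 mm across; its top is 36 mm and its foot 3 mm above the strap's underside (at rim height when level); its axis is 40 mm from the hinge pin. Axes turn with the cap: at turn 0 and level they agree with the jar's
- cap_ear (a point): outer end of the single ear at the cap's foot: 8 mm wide, 4 mm thick, 37 mm from the cap's axis, 5.5 mm above the strap's underside, at azimuth +100 deg of the cap's frame
- mini_staff: bystander: pewter-grey resin miniature with a staff, base 32 mm across, 51 mm tall; origin under its base
- mini_shield: bystander: pewter-grey resin miniature with a round shield, base 32 mm across, 44 mm tall; origin under its base
- tea_light: bystander: white battery tea light, 38 mm across, 34 mm tall; origin under its base
- tile_stack: bystander: stack of four beech hex tiles, 60 mm across, 24 mm tall; origin under its base

How it is judged:
By the outcome, as a careful person would: the job done as asked, in the order asked, and still so for the second after the job is handed in, with the robot touching nothing.
It also fails if it takes over 43 s, if anything falls off the work surface, if the arm or the gripper's body presses on something with over 40 N, if the wrist force passes 120 N, or if a joint passes its speed limit or range.

## Working session

There is one attempt and no reset: what is moved stays moved. The work goes in short steps, Python scripts to look and compute and a shell command to move; the robot and the scene stay as the last step left them, time stands still between calls to the robot, and variables do not carry over. Pictures are saved under pics/ and viewed, at most 10 in all, crops included, and the job is handed in when it is done.

```bash
ls; mkdir -p pics
cat > h.py <<'E'
from cell import env
import numpy as np, cv2
from scipy.spatial.transform import Rotation as R
def w(p,c): return R.from_euler('xyz',p['orientation']).apply(c)+np.array(p['position'])
def pts(p,mask):
    v,u=np.nonzero(mask&(p['depth']>0)); z=p['depth'][v,u]
    return w(p,np.c_[(u-p['cx'])/p['fx']*z,(v-p['cy'])/p['fy']*z,z])
E
python3 - <<'E'
from h import *
s=env.state();print(s)
ims=[]
for n in ['scene','top']:
    p=env.read_camera(n);ims.append(p['img'][:,:,::-1])
    print(n,p['position'],p['orientation'])
    for t in ['jar','cap','cap_ear','strap','mini_staff','mini_shield','tea_light','tile_stack']:
        r=env.find_in(p,t)
        print(t,[(round(d['score'],2),w(p,d['centre']).round(0)) for d in r[:2]])
cv2.imwrite('pics/a.png',ims[0]);cv2.imwrite('pics/b.png',ims[1])
E
```

```text
pics
{'t': 0.0, 'joints': array([ 1.19840789e+00,  4.91578000e-01,  1.55947102e+00, -5.57145931e-06,
        1.09170452e+00, -1.05550111e-01]), 'qvel': array([ 0.0011437 , -0.00131676,  0.00177911,  0.00062593,  0.00043137,
       -0.00105946]), 'tau': array([-7.38788476e-04, -6.12657881e+01, -2.58186579e+01,  6.91428920e-02,
        4.83929529e-02, -1.20214281e-04]), 'eef_pos': array([164.6575694 , 602.65511352, 214.04286882]), 'tcp_rot': array([-3.14043771e+00, -1.17389906e-04,  2.87475684e+00]), 'ft_force': array([-0.8449734 ,  0.25666892,  0.5435442 ]), 'moment': array([-0.01656951,  0.02658159,  0.00249214]), 'grip_force': 0.0, 'opening': 0.9999326389235176}
scene [ 900.41959321 -335.94006914  626.98023235] [-2.3509787   0.01410244  0.63778285]
jar [(0.89, array([590., -98.,  65.]))]
cap []
cap_ear [(0.91, array([582., -99., 119.]))]
strap [(0.84, array([587., -98., 115.])), (0.63, array([590., -97.,  60.]))]
mini_staff []
mini_shield [(0.81, array([600.,  29.,  13.]))]
tea_light [(0.64, array([520.,  13.,  14.])), (0.27, array([447., -79.,  15.]))]
tile_stack [(0.81, array([712., -69.,  22.]))]
top [495.58966674  81.35426097 894.5809747 ] [-3.05652547  0.02198101 -1.59425163]
jar [(0.67, array([570., -68.,  75.]))]
cap [(0.76, array([576., -94., 117.])), (0.18, array([571., -71.,  75.]))]
cap_ear [(0.58, array([574., -86., 116.])), (0.42, array([702., -66.,  21.]))]
strap [(0.56, array([575., -86., 111.]))]
mini_staff [(0.46, array([439., -74.,   8.]))]
mini_shield [(0.74, array([593.,  31.,  23.]))]
tea_light [(0.84, array([518.,  20.,  19.]))]
tile_stack [(0.96, array([703., -66.,  23.]))]
```

View pics/a.png

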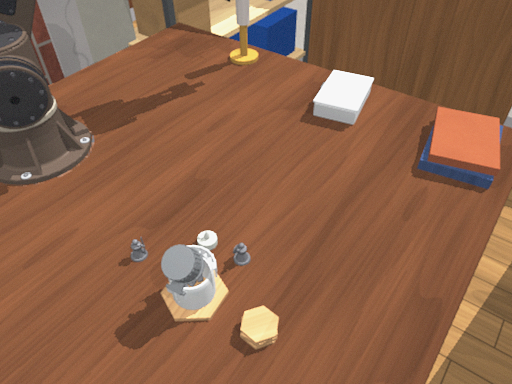

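View pics/b.png

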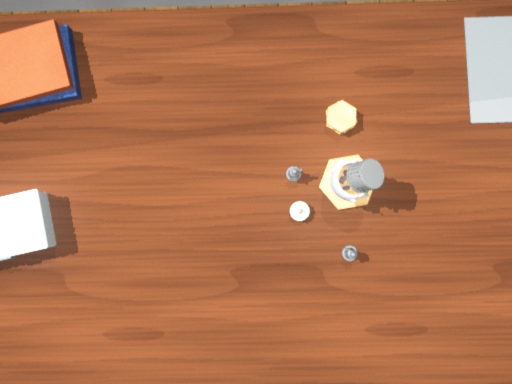

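```bash
cat >> h.py <<'E'
def fit(names):
    T=[];C=[];Rm=[]
    for n in names:
        p=env.read_camera(n)
        P=pts(p,np.ones((384,512),bool))
        P=P[np.hypot(P[:,0]-575,P[:,1]+72)<75]
        t=P[(P[:,2]>4)&(P[:,2]<12)]; print(n,'tile',len(t),cv2.minEnclosingCircle(t[:,:2].astype(np.float32)),np.median(t[:,2]))
        r=P[(P[:,2]>64)&(P[:,2]<78)]; print(' rim',len(r),cv2.minEnclosingCircle(r[:,:2].astype(np.float32)))
        for d in env.trace(p,'cap_top')[:1]:
            m=d['mask']; c=pts(p,m); print(' cap',d['score'],len(c))
            best=None;rng=np.random.default_rng(0)
            for _ in range(500):
                q=c[rng.choice(len(c),3,False)];nn=np.cross(q[1]-q[0],q[2]-q[0]);l=np.linalg.norm(nn)
                if l<50: continue
                nn/=l;nn*=np.sign(nn[2])
                if nn[2]<.6: continue
                i=abs((c-q[0])@nn)<2
                if best is None or i.sum()>best.sum(): best=i
            q=c[best];o=q.mean(0);nn=np.linalg.svd(q-o)[2][2];nn*=np.sign(nn[2])
            e=(q-o)-np.outer((q-o)@nn,nn);B=np.linalg.svd(q-o)[2][:2]
            (cc,rad)=cv2.minEnclosingCircle(((q-o)@B.T).astype(np.float32))
            ctr=o+np.array(cc)@B
            print('  top mean',o.round(1),'circ',ctr.round(1),round(rad,1),'n',nn.round(3),'tilt',np.arccos(nn[2]).round(3),'hinge dir',np.degrees(np.arctan2(nn[1],nn[0])).round(1),best.sum())
E
python3 -c "
from h import *
fit(['scene','top'])"
python3 -m inch '[[0,0,0,-2.9,-2.7,0,-1],[0,0,0,-2.9,-2.7,0,-1],[0,0,0,-2.9,-2.7,0,-1],[0,0,0,-2.9,-2.7,0.0,-1],[0,0,0,-2.9,-2.7,0,-1],[0,0,0,-2.9,-2.7,0,-1],[0,0,0,-2.9,-2.7,0,-1],[0,0,0,-2.9,-2.7,0,-1],[0,0,0,-2.9,-2.7,-1,-1],[0,0,0,-2.9,-2.7,-1,-1],[0,0,0,-2.9,-2.7,-1,-1],[0,0,0,-2.9,-2.7,-1,-1],[0,0,0,-2.9,-2.7,-1,-1],[0,0,0,-2.9,-2.7,-1,-1],[0,0,0,-2.9,-2.7,-1,-1],[0,0,0,-2.9,-2.7,-1,-1],[0,0,0,-2.9,-2.7,-1,-1],[0,0,0,-2.9,-2.7,-1,-1]]'
```

```text
scene tile 1050 ((575.5286254882812, -80.23577880859375), 57.37214279174805) 7.38147329030528
 rim 484 ((576.9718627929688, -82.52119445800781), 43.57211685180664)
 cap 0.83 1222
  top mean [ 579.9 -102.6  118.5] circ [ 579.1 -102.4  118.7] 26.9 n [ 0.071 -0.502  0.862] tilt 0.532 hinge dir -81.9 885
top tile 906 ((574.1463012695312, -62.405921936035156), 69.5986099243164) 7.535179128526238
 rim 288 ((573.4907836914062, -70.53009796142578), 38.99943923950195)
 cap 0.71 977
  top mean [578.4 -99.6 119.7] circ [ 578.3 -100.4  119.3] 27.3 n [ 0.076 -0.496  0.865] tilt 0.525 hinge dir -81.2 526
t: 3.35
eef_pos: [540.7, -4.8, 315.1]
tcp_rot: [3.141, 0.0, 2.875]
ft_force: [-0.5, 0.9, 0.4]
opening: 1.002
grip_force: 0.0
```

```bash
python3 -c "
from h import *
p=env.read_camera('wrist');cv2.imwrite('pics/c.png',p['img'][:,:,::-1]);print(p['position'],p['orientation'])
fit(['wrist','scene'])"
```

```text
[462.24782095  17.425982   484.90564713] [ 2.84742690e+00 -3.45636925e-04  1.30343571e+00]
wrist tile 1033 ((576.7078857421875, -78.0264892578125), 57.23196792602539) 7.85879217418784
 rim 393 ((573.2151489257812, -70.15756225585938), 39.31373977661133)
 cap 0.96 1314
  top mean [579.  -99.6 120.5] circ [ 579.7 -101.6  119.3] 27.2 n [ 0.064 -0.49   0.87 ] tilt 0.516 hinge dir -82.6 748
scene tile 1044 ((575.6343383789062, -80.29530334472656), 57.3502082824707) 7.4176581777854835
 rim 473 ((576.4893188476562, -82.25224304199219), 43.63459396362305)
 cap 0.56 1181
  top mean [ 580.1 -102.6  118.5] circ [ 579.9 -102.6  118.6] 27.2 n [ 0.075 -0.495  0.866] tilt 0.524 hinge dir -81.4 885
```

View pics/c.png

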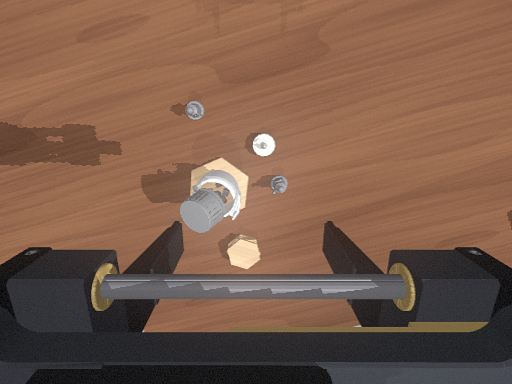

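```bash
cat >> h.py <<'E'
a=np.radians(98.3);f=np.array([np.cos(a),np.sin(a),0]);Z=np.array([0,0,1.])
Hg=np.array([575.6,-78.3,68])-40*f
def cap(s,h): # point on cap axis h above strap underside, axes n
    return Hg+40*(f*np.cos(s)+Z*np.sin(s))+h*(-f*np.sin(s)+Z*np.cos(s))
def goal(s,h,tw=0):
    st=env.state();Rn=R.from_euler('xyz',st['tcp_rot'])
    x=f*np.cos(s)+Z*np.sin(s);n=-f*np.sin(s)+Z*np.cos(s)
    G=R.from_matrix(np.c_[x,np.cross(-n,x),-n])*R.from_rotvec([0,0,tw])
    print('shift cm (current tool axes)',(Rn.inv().apply(cap(s,h)-st['eef_pos'])/10).round(2),'goal axes',(G.inv().apply(cap(s,h)-st['eef_pos'])/10).round(2),'turn',(Rn.inv()*G).as_rotvec().round(3))
E
python3 -m inch '[[0,0,0.145,0,0,0,-1],[0,0,0.145,0,0,0,-1],[0,0,0.145,0,0,0,-1],[0,0,0.145,0,0,0,-1],[0,0,0.145,0,0,0,-1],[0,0,0.145,0,0,0,-1],[0,0,0.145,0,0,0,-1],[0,0,0.145,0,0,0,-1],[0,0.13,0,0,0,0,-1],[0,0.13,0,0,0,0,-1],[0,0.13,0,0,0,0,-1],[0,0.14,0,0,0,0,-1],[0,0,0,0,0,0,-1]]'
python3 -c "
from h import *
print(cap(.53,36),env.state()['joints']);goal(.53,36+60)"
```

```text
t: 5.22
eef_pos: [539.7, -3.7, 313.5]
tcp_rot: [-3.139, -0.531, 1.712]
ft_force: [-0.1, -0.4, -0.6]
opening: 1.0
grip_force: 0.0
[ 579.01935342 -101.73881569  119.28238819] [-0.35929124  0.36586205  1.59656905  0.46152368  1.46855711 -0.61747693]
shift cm (current tool axes) [-18.68   2.53   5.54] goal axes [-18.68   2.47   5.57] turn [-0.001 -0.001 -0.003]
```

```bash
python3 -m inch '[[0,0,0,-3.1,0.4,0.9,-1],[0,0,0,-3.1,0.4,0.9,-1],[0,0,0,-3.1,0.4,0.9,-1],[0,0,0,-3.1,0.4,0.9,-1],[0,0,0,-3.1,0.4,0.9,-1],[0,0,0,-3.1,0.4,0.9,-1],[0,0,0,0,0,0,-1],[0,0,0,0,0,0,-1]]'
python3 -c "
from h import *
goal(.53,20)
p=env.read_camera('wrist');cv2.imwrite('pics/d.png',p['img'][:,:,::-1])
fit(['wrist'])"
```

```text
t: 6.22
eef_pos: [583.1, -130.6, 174.9]
tcp_rot: [3.141, -0.529, 1.716]
ft_force: [-0.7, -0.4, -0.3]
opening: 1.001
grip_force: 0.0
shift cm (current tool axes) [-0.29  0.01  7.88] goal axes [-0.3   0.01  7.88] turn [0.    0.001 0.001]
wrist tile 1317 ((577.5044555664062, -79.88150024414062), 56.92445373535156) 7.772153797053136
 rim 926 ((577.8298950195312, -81.0942611694336), 43.37165832519531)
 cap 0.88 3025
  top mean [ 580.1 -100.6  119.7] circ [ 580.3 -101.3  119.2] 26.7 n [ 0.07  -0.499  0.864] tilt 0.528 hinge dir -82.0 2570
```

View pics/d.png

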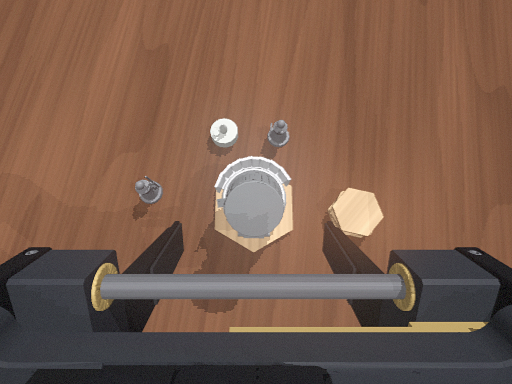

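```bash
python3 -m inch '[[0,0,0,-0.25,0.05,1.5,-1],[0,0,0,0,0,2,-1],[0,0,0,0,0,2,-1],[0,0,0,0,0,1.5,-1],[0,0,0,0,0,0.9,-1],[0,0,0,0,0,0,-1],[0,0,0,0,0,0,1],[0,0,0,0,0,0,1],[0,0,0,0,0,0,1],[0,0,0,0,0,0,1],[0,0,0,0,0,0,1],[0,0,0,0,0,0,1]]'
python3 -c "
from h import *
goal(.53,20)
for s in (.4,.2,0,-.12): goal(s,20)"
```

```text
t: 7.88
eef_pos: [578.5, -94.4, 104.8]
tcp_rot: [3.141, -0.53, 1.715]
ft_force: [2.6, 0.6, 1.6]
opening: 0.562
grip_force: 30.0
shift cm (current tool axes) [ 0.1  -0.05 -0.02] goal axes [ 0.1  -0.05 -0.02] turn [ 0.001  0.    -0.001]
shift cm (current tool axes) [ 0.33 -0.05  0.51] goal axes [ 0.39 -0.05  0.47] turn [ 0.001 -0.13  -0.001]
shift cm (current tool axes) [ 0.54 -0.05  1.38] goal axes [ 0.96 -0.05  1.13] turn [ 0.001 -0.33  -0.001]
shift cm (current tool axes) [ 0.57 -0.05  2.27] goal axes [ 1.64 -0.05  1.68] turn [ 0.001 -0.53  -0.001]
shift cm (current tool axes) [ 0.5  -0.06  2.81] goal axes [ 2.1  -0.05  1.93] turn [ 0.001 -0.65  -0.001]
```

```bash
python3 -m inch '[[0,-0.08,0,0.16,0,0.32,1],[0,-0.08,0,0.16,0,0.32,1],[0,-0.08,0,0.16,0,0.32,1],[0,-0.08,0,0.16,0,0.32,1],[0,-0.08,0,0.16,0,0.32,1],[0,-0.08,0,0.16,0,0.32,1],[0,-0.05,0,0.1,0,0.2,1],[0,0,0,0,0,0,1],[0,0,0,0,0,0,1]]'
python3 -c "
from h import *
goal(0,20);goal(-.12,20);s=env.state();print(s['moment'])"
```

```text
t: 9.0
eef_pos: [576.4, -79.4, 88.0]
tcp_rot: [3.14, 0.002, 1.715]
ft_force: [1.0, -6.7, 0.1]
opening: 0.561
grip_force: 30.0
shift cm (current tool axes) [ 0.12 -0.06 -0.  ] goal axes [ 0.12 -0.06 -0.  ] turn [ 0.001  0.002 -0.   ]
shift cm (current tool axes) [ 0.33 -0.06  0.49] goal axes [ 0.39 -0.06  0.45] turn [ 0.001 -0.118 -0.   ]
[-1.31276783 -0.22564603 -0.02729615]
```

```bash
python3 -m inch '[[0,-0.06,0,0.08,0,0.24,1],[0,-0.06,0,0.08,0,0.24,1],[0,-0.02,0,0,0,0.12,1],[0,0,0,0,0,0,1],[0,0,0,0,0,0,1]]'
python3 -c "
from h import *
goal(-.12,20);s=env.state();print(s['moment'])
fit(['scene'])"
```

```text
t: 9.62
eef_pos: [576.1, -77.3, 82.4]
tcp_rot: [3.14, 0.141, 1.715]
ft_force: [0.5, -1.1, 7.5]
opening: 0.561
grip_force: 30.0
shift cm (current tool axes) [ 0.11 -0.06 -0.08] goal axes [ 0.11 -0.06 -0.08] turn [ 0.001  0.021 -0.001]
[-0.35196228  0.02191799 -0.04351282]
scene tile 1003 ((575.7785034179688, -80.28816223144531), 57.273441314697266) 7.315639014695307
 rim 584 ((582.9976196289062, -85.37227630615234), 42.8123664855957)
 cap 0.79 990
  top mean [573.4 -80.7  98.8] circ [576.1 -78.5  98.6] 29.6 n [-0.013  0.114  0.993] tilt 0.115 hinge dir 96.7 566
```

```bash
python3 -m inch '[[0,0,0,0,0,0.1,1],[0,0,0,0,0,0.1,1],[0,0,0,0,0,0,1]]'; python3 -c "
from h import *
goal(-.12,20);s=env.state();print(s['moment'])
fit(['scene'])"
```

```text
t: 10.1
eef_pos: [576.2, -77.2, 81.8]
tcp_rot: [3.139, 0.141, 1.715]
ft_force: [-4.0, 4.3, 23.0]
opening: 0.565
grip_force: 30.0
shift cm (current tool axes) [ 0.1  -0.08 -0.14] goal axes [ 0.1  -0.08 -0.14] turn [ 0.002  0.021 -0.001]
[ 0.02521569  0.97141224 -0.19496186]
scene tile 1002 ((575.9141235351562, -80.72152709960938), 57.41440963745117) 7.4207283509946365
 rim 579 ((583.2776489257812, -85.57106018066406), 42.93107604980469)
 cap 0.48 3349
  top mean [595.5 -92.8   7.5] circ [576.1 -80.7   7.6] 57.2 n [0.004 0.002 1.   ] tilt 0.004 hinge dir 26.1 858
```

```bash
python3 -m inch '[[0,0,0.1,0,0,0,1],[0,0,0.1,0,0,0,1],[0,0,0.1,0,0,0.02,1],[0,0,0.1,0,0,0.02,1],[0,0,0.1,0,0,0.02,1],[0,0,0.1,0,0,0,1],[0,0,0.1,0,0,0,1],[0,0,0.1,0,0,0,1],[0,0,0,0,0,0,1]]'; python3 -c "
from h import *
goal(-.12,20,.8);s=env.state();print(s['moment'],s['joints'])
p=env.read_camera('wrist');i=p['img'][:,:,::-1]
q=env.read_camera('scene')['img'][220:340,120:280,::-1]
cv2.imwrite('pics/e.png',cv2.resize(q,None,fx=4,fy=4,interpolation=cv2.INTER_CUBIC))"
```

```text
t: 11.32
eef_pos: [575.9, -76.9, 81.5]
tcp_rot: [3.039, 0.096, 0.908]
ft_force: [-6.3, 5.6, 27.6]
opening: 0.564
grip_force: 30.0
shift cm (current tool axes) [ 0.01 -0.07 -0.17] goal axes [ 0.01 -0.08 -0.17] turn [ 0.016  0.013 -0.003]
[ 0.69735815  1.48503718 -0.19989833] [-0.18463337  0.58696836  1.82305929 -0.20720393  0.69496183  0.62990364]
```

View pics/e.png

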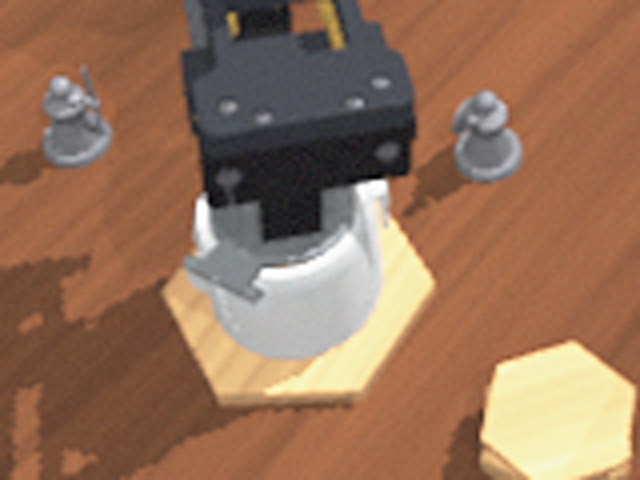

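```bash
python3 -m inch '[[0,0,0.12,0,0,-0.05,1],[0,0,0.12,0,0,-0.05,1],[0,0,0.12,0,0,-0.05,1],[0,0,0.12,0,0,-0.05,1],[0,0,0.12,0,0,0,1],[0,0,0,0,0,0,1],[0,0,0,0,0,0,-1],[0,0,0,0,0,0,-1],[0,0,0,0,0,0,-1],[0,0,0,0,0,0,-1]]'; python3 -c "
from h import *
goal(-.06,20,0);s=env.state();print(s['moment'],s['joints'])
fit(['scene','wrist'])"
```

```text
t: 12.68
eef_pos: [578.7, -84.8, 83.2]
tcp_rot: [2.992, 0.021, 0.317]
ft_force: [6.0, -61.5, 3.8]
opening: 0.866
grip_force: 28.0
shift cm (current tool axes) [-0.08 -0.78 -0.36] goal axes [ 0.78 -0.22 -0.29] turn [ 0.068  0.072 -1.396]
[-11.71930253  -0.92071439   0.45487645] [-0.19282133  0.58711565  1.81747149 -0.2214121   0.69387996  1.22689764]
scene tile 1004 ((575.668701171875, -80.24671173095703), 57.30135726928711) 7.363498293911164
 rim 454 ((578.2973022460938, -83.20632934570312), 43.247066497802734)
 cap 0.87 563
  top mean [590.4 -75.4 101.2] circ [583.5 -76.3 101.4] 24.4 n [0.027 0.037 0.999] tilt 0.046 hinge dir 54.4 263
wrist tile 2886 ((578.3554077148438, -77.114990234375), 57.177406311035156) 7.702630565616147
 rim 2790 ((577.6470947265625, -79.3814926147461), 44.14063262939453)
 cap 0.88 5852
  top mean [581.6 -74.7 101.8] circ [577.8 -76.3 101.8] 27.0 n [-0.001  0.046  0.999] tilt 0.046 hinge dir 90.9 4694
```

```bash
python3 -m inch '[[0,0,0,0,0,0,-0.5],[0,0,0,0,0,0,-0.5],[0,0,0,0,0,-0.4,-0.5],[0.08,0.014,0,0,0,-0.3,-0.5],[0,0,0,0,0,0,-0.5]]'; python3 -c "
from h import *
for h in (24,20):goal(-.06,h,1.4);
s=env.state();print(s['moment'],s['joints'])
fit(['scene','wrist'])"
```

```text
t: 13.5
eef_pos: [575.4, -77.0, 87.9]
tcp_rot: [3.084, 0.01, 0.313]
ft_force: [-0.4, 0.0, -0.5]
opening: 0.751
grip_force: 0.0
shift cm (current tool axes) [ 0.    0.01 -0.16] goal axes [ 0.    0.01 -0.16] turn [-0.001 -0.    -0.003]
shift cm (current tool axes) [0.   0.01 0.24] goal axes [0.   0.01 0.24] turn [-0.001 -0.    -0.003]
[-0.0272114   0.16258188 -0.04080035] [-0.22094301  0.57988706  1.80432204 -0.0815836   0.73807917  1.09661335]
scene tile 1015 ((575.9047241210938, -80.53767395019531), 57.355281829833984) 7.369572533166092
 rim 558 ((575.9937133789062, -81.39047241210938), 44.260215759277344)
 cap 0.56 606
  top mean [588.8 -76.8 101.5] circ [581.2 -77.2 101.6] 25.4 n [0.009 0.044 0.999] tilt 0.045 hinge dir 77.8 320
wrist tile 2684 ((578.3985595703125, -77.11028289794922), 56.789405822753906) 7.745950926179589
 rim 2655 ((578.2421875, -79.29350280761719), 44.16759490966797)
 cap 0.75 5817
  top mean [579.8 -75.4 101.8] circ [577.5 -76.3 101.8] 27.0 n [-0.003  0.046  0.999] tilt 0.046 hinge dir 93.8 4849
```

```bash
python3 -m inch '[[0,0,-0.15,0,0,0,-0.5],[0,0,-0.15,0,0,0,-0.5],[0,0,-0.15,0,0,0,-0.5],[0,0,-0.15,0,0,0,-0.5],[0,0,-0.15,0,0,0,-0.5],[0,0,-0.15,0,0,0,-0.5],[0,0,-0.15,0,0,0,-0.5],[0,0,-0.15,0,0,0,-0.5],[0,0,-0.15,0,0,0,-0.5],[0,0,-0.15,0,0,0,-0.5],[0,0,0,0,0,0.15,-0.5],[0,0,0,0,0,0,1],[0,0,0,0,0,0,1],[0,0,0,0,0,0,1],[0,0,0,0,0,0,1]]'; python3 -c "
from h import *
goal(-.06,20,-.1)
s=env.state();print(s['moment'],s['joints'])"
```

```text
t: 15.58
eef_pos: [575.6, -76.1, 86.5]
tcp_rot: [-3.136, 0.058, 1.814]
ft_force: [1.5, 2.0, -0.5]
opening: 0.564
grip_force: 30.0
shift cm (current tool axes) [-0.09 -0.04  0.1 ] goal axes [-0.09 -0.04  0.1 ] turn [ 0.001 -0.001 -0.001]
[ 0.34453622 -0.19276843  0.03776582] [-0.21954017  0.58184106  1.80532853 -0.08153055  0.73460215 -0.40306353]
```

Gripped afresh; twist 1.05 first and watch the moment.

```bash
python3 -m inch '[[0,0,0.15,0,0,0,1],[0,0,0.15,0,0,0,1],[0,0,0.15,0,0,0,1],[0,0,0.15,0,0,0,1],[0,0,0.15,0,0,0,1],[0,0,0.15,0,0,0,1],[0,0,0.1,0,0,0,1]]'; python3 -c "
from h import *
s=env.state();print(s['moment'],s['joints'][5])"
python3 -m inch '[[0,0,0.06,0,0,0,1],[0,0,0.06,0,0,0,1],[0,0,0.06,0,0,0,1]]'; python3 -c "
from h import *
s=env.state();print(s['moment'],s['joints'][5])"
```

```text
t: 16.45
eef_pos: [576.9, -76.3, 86.4]
tcp_rot: [3.093, 0.034, 0.81]
ft_force: [9.4, 1.4, -7.2]
opening: 0.556
grip_force: 30.0
[ 0.31053909 -1.3615095   0.36421081] 0.6005128744322635
t: 16.82
eef_pos: [577.5, -76.6, 86.4]
tcp_rot: [3.086, 0.024, 0.633]
ft_force: [9.7, -4.3, -3.4]
opening: 0.561
grip_force: 30.0
[-0.69035666 -1.13785969  0.66622565] 0.7779226620006265
```

```bash
for i in 1 2; do python3 -m inch '[[0,0,0.06,0,0,0,1],[0,0,0.06,0,0,0,1],[0,0,0,0,0,0,1]]'; python3 -c "
from h import *
s=env.state();print(s['moment'],s['joints'][5])"; done
```

```text
t: 17.2
eef_pos: [577.2, -77.2, 86.9]
tcp_rot: [3.083, 0.019, 0.515]
ft_force: [7.1, -5.2, -4.2]
opening: 0.56
grip_force: 30.0
[-1.06625706 -1.11793507  0.96583538] 0.8963645249048575
t: 17.58
eef_pos: [577.0, -77.3, 87.1]
tcp_rot: [3.081, 0.012, 0.395]
ft_force: [5.7, -5.5, -0.1]
opening: 0.564
grip_force: 30.0
[-1.02360781 -0.7231292   0.72706306] 1.016677178298551
```

```bash
python3 -m inch '[[0,0,0,0,0,0,1],[0,0,0,0,0,0,-0.5],[0,0,0,0,0,0,-0.5],[0,0,0,0,0,0,-0.5],[0,0,0,0,0,-2,-0.5],[0,0,0,0,0,-3,-0.5],[0,0,0,0,0,-4,-1],[0,0,0,0,0,-4,-1],[0,0,0,0,0,0,-1]]'; python3 -c "
from h import *
s=env.state();print(s['moment'],s['joints'][5])
fit(['scene','wrist'])
p=env.read_camera('wrist');q=env.read_camera('scene')
for c in (p,q): print([(d['score'],(R.from_euler('z',-a).apply(w(c,d['centre'])-Hg-40*f)).round(1)) for d in env.find_in(c,'cap_ear')])
A=q['img'][220:340,120:280,::-1];B=p['img'][70:250,150:390,::-1]
rs=lambda I:cv2.resize(I,(400,300),interpolation=cv2.INTER_CUBIC)
cv2.imwrite('pics/f.png',np.hstack([rs(A),rs(B)]))"
```

```text
t: 18.7
eef_pos: [575.2, -68.7, 219.1]
tcp_rot: [3.082, 0.01, 0.395]
ft_force: [-0.2, 0.6, -0.3]
opening: 0.981
grip_force: 0.0
[-0.03222278  0.13261631 -0.03245544] 1.0021249236066387
scene tile 1014 ((576.0221557617188, -80.7207260131836), 57.34675216674805) 7.353321814231492
 rim 642 ((577.085693359375, -82.09912109375), 43.476444244384766)
 cap 0.9 1181
  top mean [576.5 -79.1 101.2] circ [576.2 -78.2 101.2] 27.1 n [-0.004  0.047  0.999] tilt 0.048 hinge dir 94.4 718
wrist tile 1230 ((581.49951171875, -74.75505065917969), 55.33869552612305) 7.740756225092497
 rim 1164 ((577.069580078125, -79.28361511230469), 44.16176986694336)
 cap 0.96 2086
  top mean [577.8 -75.8 101.6] circ [577.1 -76.  101.6] 26.7 n [-0.004  0.05   0.999] tilt 0.051 hinge dir 94.8 1847
[(0.8, array([ 0.1, -3.5, 31.8]))]
[(0.92, array([-9. , -6.7, 35. ]))]
```

View pics/f.png

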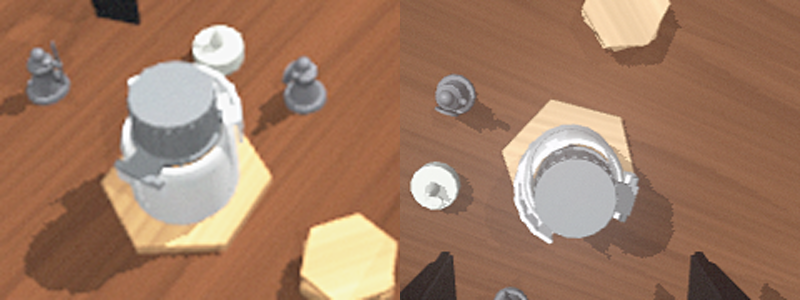

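```bash
python3 -m inch '[[0,0,-0.15,0,0,3,-0.5],[0,0,-0.15,0,0,3,-0.5],[0,0,-0.15,0,0,2,-0.5],[0,0,-0.15,0,0,1,-0.5],[0,0,-0.15,0,0,0,-0.5],[0,0,-0.15,0,0,0,-0.5],[0,0,0,0,0,0,-0.5]]'; python3 -c "
from h import *
goal(-.05,21,.4)"
```

```text
t: 19.98
eef_pos: [575.0, -73.9, 126.0]
tcp_rot: [3.118, 0.054, 1.293]
ft_force: [0.3, 0.3, 0.7]
opening: 0.751
grip_force: 0.0
shift cm (current tool axes) [-0.1   0.04  3.92] goal axes [-0.14  0.05  3.92] turn [ 0.003  0.008 -0.022]
```

```bash
python3 -m inch '[[0,0,0,-0.1,0.1,2,-0.5],[0,0,0,0,0,1.9,-0.5],[0,0,0,0,0,0,-0.5],[0,0,0,0,0,0,1],[0,0,0,0,0,0,1],[0,0,0,0,0,0,1],[0,0,0,0,0,0,1]]'; 
for i in 1 2 3; do python3 -c "
from h import *
s=env.state();print(s['moment'],s['joints'][5])";python3 -m inch '[[0,0,0.05,0,0,0,1],[0,0,0.05,0,0,0,1]]';done;python3 -c "
from h import *
s=env.state();print(s['moment'],s['joints'][5])"
```

```text
t: 20.85
eef_pos: [576.5, -77.4, 88.2]
tcp_rot: [3.116, 0.053, 1.294]
ft_force: [-0.9, 0.3, 6.1]
opening: 0.562
grip_force: 30.0
[-0.1094235   0.10663308 -0.08760498] 0.1145467118643044
t: 21.1
eef_pos: [577.1, -77.6, 88.2]
tcp_rot: [3.11, 0.051, 1.195]
ft_force: [4.1, 4.3, 3.8]
opening: 0.559
grip_force: 30.0
[ 0.75300335 -0.50597739  1.29327155] 0.21444827583364562
t: 21.35
eef_pos: [576.9, -77.5, 88.2]
tcp_rot: [3.105, 0.048, 1.095]
ft_force: [-1.9, -2.7, 4.0]
opening: 0.563
grip_force: 30.0
[-0.62061202  0.44305     0.59948266] 0.3145171168473635
t: 21.6
eef_pos: [576.9, -77.6, 88.2]
tcp_rot: [3.1, 0.044, 0.995]
ft_force: [1.2, -3.8, 3.6]
opening: 0.556
grip_force: 30.0
[-0.88665596 -0.15517326  1.11423973] 0.41450283945713684
```

```bash
python3 -m inch '[[0,0,0,0,0,0,-0.5],[0,0,0,0,0,0,-0.5],[0,0,0,0,0,0,-0.5],[0,0,0,0,0,-2,-0.5],[0,0,0,0,0,-4,-0.5],[0,0,0,0,0,-4,-1],[0,0,0,0,0,0,-1],[0,0,0,0,0,0,-1],[0,0,0,0,0,0,-1]]'; python3 -c "
from h import *
fit(['scene','wrist'])
print(env.job_done())"
```

```text
t: 22.72
eef_pos: [574.8, -71.6, 186.2]
tcp_rot: [3.105, 0.045, 0.994]
ft_force: [-0.4, 0.3, 0.6]
opening: 0.999
grip_force: 0.0
scene tile 1006 ((575.8488159179688, -80.23966979980469), 57.16054916381836) 7.393639541975176
 rim 638 ((577.3118896484375, -82.53833770751953), 43.30033874511719)
 cap 0.86 1183
  top mean [576.3 -79.2 101.3] circ [575.6 -78.2 101.2] 27.3 n [-0.01   0.045  0.999] tilt 0.046 hinge dir 102.3 714
wrist tile 1528 ((577.0167846679688, -77.89826965332031), 57.548744201660156) 7.751352272680066
 rim 1298 ((576.8909301757812, -79.40694427490234), 44.157161712646484)
 cap 0.58 2581
  top mean [577.2 -75.3 101.6] circ [577.1 -75.9 101.6] 27.1 n [-0.006  0.054  0.999] tilt 0.054 hinge dir 96.1 2241
the job is handed in; nothing more can be done
None
```

The cap is down with its ear under the lip, twisted with fresh grips until it would turn no further and let go at 22.7 s; the bystanders looked undisturbed, but on the first release a finger pushed sideways on the jar's keeper with about 61 N, and I can't say how that will be judged.

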